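Shut the contact grill and wind its preheat timer

TASK

Get the contact grill ready to preheat for the fritters: first lower its open lid gently until it is fully down. Then set the clockwork timer, the control with the wing key, to 20 minutes the proper way: wind the key clockwise all the way to its stop at 30, then turn it back to 20 and leave it there. Do not turn the thermostat beside it, and leave the bowl, pepper mill and spatula where they are.

Things in the scene. Friction and masses are not known exactly. Their poses are not given: they have to be found in the camera images.
- grill: Stainless contact grill, fixed, 390 mm deep, 290 wide. Origin on the counter, 245 mm behind its front (robot side) edge; x points to its hinged back, y to its left, z up. The front 145 mm is a control panel sloped 15 deg, 66 mm high in front, 105 at the back. On it, seen from the robot: timer on the right (axis meets the panel at grill x -199, y -85, z 78), thermostat on the left (y +85).
- lid (a joint): Angle of the lid, hinged at the back of the grill (axis along grill y, at grill x +120, z 135 mm), rad: 0 = fully down, grows as it opens (starts 0.55 to 0.85). Counterbalanced: it stays where it is left; pushing it down takes 2 to 6 N at the handle. The lid reaches 205 mm from the hinge; shut, its top is 184 mm above the counter.
- lid_handle (a point): Centre of the outer (top, when shut) flat face of the lid's black handle: a bar 125 mm wide (grill y), 28 deep, 15 thick, standing 20 mm clear in front of the lid's edge, 239 mm from the hinge axis. Turns with the lid: x points towards the hinge, y as the grill's, z out of the face (up when shut, leaning to the back when open). Shut, it is at grill x -119, z 143 mm.
- timer (a joint): Angle of the clockwork timer's key, rad: 0 = run out, pointer up the slope at the red tick; grows clockwise facing the panel, 9 deg (0.157) a minute, to a hard stop at 30 min (270 deg, 4.712). 20 min = 180 deg = 3.142, straight down. Ticks each minute, long each 5. Starts at 0 to 4 min. A spring resists winding (0.09 Nm, 0.13 at full) and helps turning back; the key stays where it is let go.
- timer_key (a point): On the timer's axis, 4 mm below the top of its black wing key: an upright bar 46 mm long, 12 thick, 26 high on a round dial 54 across, 9 high; 31 mm above the panel. z points out of the panel along the turning axis; x along the bar to the end with the white pointer line; the bar is gripped across y. Turns with the key.
- thermostat_mark (a point): Pointer mark, 18 mm off the axis on top of the thermostat: a round black knob 42 mm across and 22 mm high. Not to be turned.
- bowl: Stoneware bowl, 130 mm across, 60 mm high, standing to the left of the grill. Origin: centre of its foot. To be left alone.
- pepper_mill: Dark wooden pepper mill, 54 mm across, 152 mm high, standing to the right of the grill. Origin: centre of its foot. To be left alone.
- spatula: Spatula with a wooden handle, 280 mm long, lying to the right of the grill, along its x. Origin: under its middle. To be left alone.

How it is judged:
By the outcome, as a careful person would: the job done as asked, in the order asked, and still so for the second after the job is handed in, with the robot touching nothing.
It also fails if it takes over 72 s, if anything falls off the work surface, if the arm or the gripper's body presses on something with over 40 N, if the wrist force passes 120 N, or if a joint passes its speed limit or range.

ROBOT

A 7-joint arm with a two-finger parallel gripper is mounted at the origin on the work surface. World frame = base frame: x ahead of the robot, y to its left, z up, the work surface at z = 0. Lengths are in m, angles in rad, forces in N, time in s.
With the tool pointing down it reaches from about 0.4 to 0.85 m from the base axis. Payload 10.4 kg.
Tool frame: the origin (TCP) lies midway between the tips of the shut fingers; the grasp point (between the pads) lies r.grip_depth behind it (r.grip_depth is the distance from the TCP to the grasp point, in m); z points along the fingers, y is the line along which they close (so a half turn about z gives the same grasp; the last joint's range is limited). The gripper opens to 85 mm and grips with 20 to 120 N. Pads are 22 mm wide; open, the fingers measure 114 mm over their backs; the gripper's body (76 mm by 85 mm) begins 54 mm behind the grasp point. The pads swing forward as they close: fully open they stand 13 mm farther back than shut.
Start: joints at [-1.203, 0.332, -0.065, 1.46, 0.022, 1.35, -0.088], TCP at [0.238, 0.578, 0.209] pointing down, gripper open.
Joint ranges: [-2.6, 2.6], [-0.5, 2.12], [-1.47, 1.34], [0.16, 2.42], [-1.27, 4.41], [0.06, 2.06], [-2.6, 2.6]. Speed limits (rad/s): [2.22, 2.22, 2.79, 2.79, 3.14, 3.14, 3.14].

INTERFACE

Orientations are given as a unit quaternion [x, y, z, w].
In Python, from cell import r, eoat, kinematics, cams, hand_in, look_for gives the robot as it stands. The module is installed in compiled form; this text tells all that it offers. Calls block until the motion is done:
- r.move_to(position, orientation): joint-space move of the TCP to a pose.
- r.move_linear(position, frame=None, rate=0.15): straight line of the TCP; frame=None keeps the orientation; rate is the mean speed in m/s.
- r.set_joints(angles): joint-space move.
- eoat.gripper_open() and eoat.close(squeeze=None): open the fingers fully, or close them until they stop; squeeze is the grip in N (None keeps the last).
- r.pause(seconds).
- kinematics.solve_ik(position, orientation): joint angles nearest the present ones, or None.
- cams.snapshot(name): name is "side" or "top"; returns a dict with "frame" (400x640x3 uint8, red, green, blue), "fx", "fy", "cx", "cy" (pixels), "dist" ([k1, k2, p1, p2, k3] as OpenCV has them; the pictures are not rectified), "pose" (4x4, takes a point from camera to world coordinates). Camera axes: x right, y down, z forward; pixel columns grow to the right and rows downward; lengths in m; the calibration is good to about 2 mm. A picture is of the moment at which its call begins. There is no depth.
A pose or a line that the arm cannot do raises r.PlanningError and nothing moves.
- hand_in(): hands the job in; it is judged then, once.
Trained networks look in the newest picture that a camera, given by its name, has taken for a name from the list of things; names that differ only in an ending like _2 or _b are one class to them, and where a whole thing is asked for, a point or a joint stands for the part that bears it (a point fixed in the world has none). Each returns a list of dicts, best first, with "conf" (0 to 1); they miss things now and then, are a little off and sometimes report something else, mostly with a low value. They report only what shows in the picture. A call takes as long as a camera call.
- look_for(name, camera): "location" ([x, y, z] in m, in world coordinates, good to about 4 mm: the middle of the surface that is visible of it).
Readings, each from a call of its own:
- r.current_time(): time.
- r.current_joint_pos(): joint angles.
- r.current_dq(): joint speeds.
- r.current_joint_torque(): joint torques, N m.
- r.current_tcp_pos(): TCP position.
- r.current_tcp_rot(): TCP orientation.
- r.current_force(): force on the tool from outside, world axes, zero at the start.
- r.current_wrist_torque(): the same for the moment, N m.
- r.current_gripper_width(): opening from 0.0 (shut) to 1.0 (fully open).
- r.current_finger_force(): force on a finger pad.
Only numpy, scipy, OpenCV 4.12 (cv2) and the standard library are available. Lean on these libraries where they do the work, as an engineer would, in place of code of your own. Each camera call takes 0.05 s, during which the arm holds its last target. There are 200 camera calls.

## Working session

There is one attempt and no reset: what is moved stays moved. The work goes in short steps, each a Python script; the robot and the scene stay as the last script left them, time stands still between calls to the robot, and variables do not carry over. Pictures are saved under pics/ and viewed, at most 10 in all, crops included, and the job is handed in when it is done.

```bash
mkdir -p pics; python3 - <<'E'
from cell import *
import cv2,numpy as np
for c in ("top","side"):
    s=cams.snapshot(c); cv2.imwrite(f"pics/{c}0.png",s["frame"][:,:,::-1])
    print(c,s["fx"],s["fy"],s["cx"],s["cy"],s["dist"]);print(np.round(s["pose"],3))
    for n in ("grill","lid_handle","timer_key","thermostat_mark","bowl","pepper_mill","spatula"):
        print(n,[(np.round(d["location"],3),round(d["conf"],2)) for d in look_for(n,c)[:2]])
print(r.grip_depth,r.current_tcp_rot(),r.current_time())
E
```

```text
top 503.5197556886956 503.5197556886956 323.4522207246482 203.98448705113296 [0.02539133 0.         0.         0.         0.        ]
[[-0.016 -0.998  0.066  0.524]
 [-1.     0.017  0.013 -0.016]
 [-0.014 -0.066 -0.998  1.481]
 [ 0.     0.     0.     1.   ]]
grill [(array([0.602, 0.062, 0.126]), 0.75), (array([ 0.574, -0.251,  0.003]), 0.52)]
lid_handle [(array([0.68 , 0.06 , 0.252]), 0.71), (array([ 0.628, -0.152,  0.138]), 0.19)]
timer_key [(array([ 0.455, -0.008,  0.094]), 0.87)]
thermostat_mark [(array([0.461, 0.158, 0.1  ]), 0.54), (array([ 0.629, -0.152,  0.137]), 0.47)]
bowl [(array([0.621, 0.34 , 0.023]), 0.58)]
pepper_mill [(array([ 0.629, -0.152,  0.137]), 0.59)]
spatula [(array([ 0.57 , -0.249,  0.005]), 0.97)]
side 466.7389003483822 466.7389003483822 317.67070235728886 200.0398316369865 [-0.00389851  0.          0.          0.          0.        ]
[[ 0.925 -0.261  0.277  0.297]
 [-0.38  -0.607  0.698 -0.872]
 [-0.014 -0.751 -0.66   0.906]
 [ 0.     0.     0.     1.   ]]
grill [(array([ 0.608, -0.013,  0.102]), 0.74)]
lid_handle [(array([0.661, 0.01 , 0.251]), 0.57), (array([ 0.624, -0.175,  0.085]), 0.44)]
timer_key [(array([0.661, 0.01 , 0.25 ]), 0.69), (array([ 0.449, -0.018,  0.097]), 0.57)]
thermostat_mark [(array([0.458, 0.149, 0.095]), 0.66)]
bowl [(array([0.623, 0.364, 0.033]), 0.78)]
pepper_mill [(array([ 0.624, -0.176,  0.086]), 0.7)]
spatula [(array([ 0.562, -0.258,  0.003]), 0.79)]
0.0187 [ 1.94168085e-01  9.80968273e-01  4.46334068e-05 -1.98372542e-06] 0.8
```

View pics/top0.png

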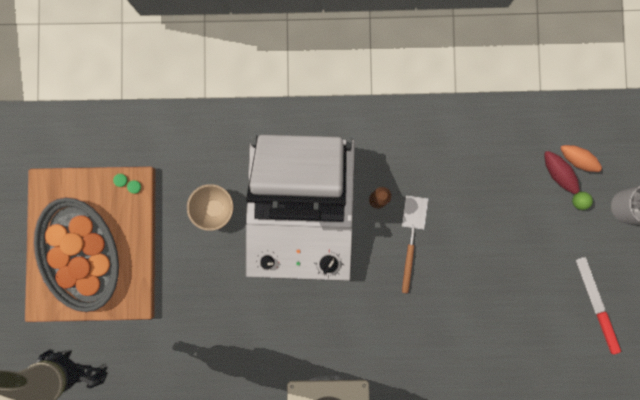

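View pics/side0.png

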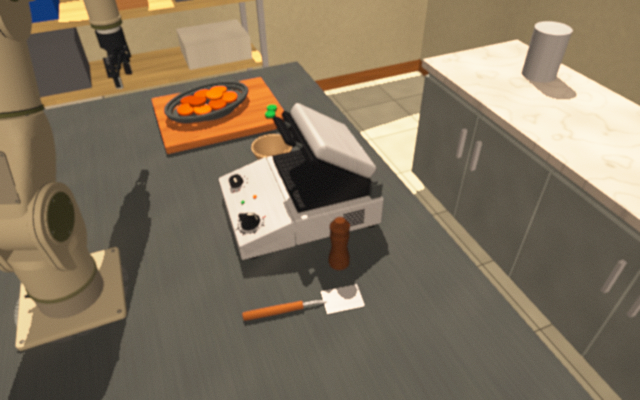

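The top view shows the grill at px (247–355, 135–279), with the timer near (329,264) and the thermostat near (267,262). The side view has the timer near (249,222) and the lid open. I'll zoom in on both to get the pose precisely.

```bash
python3 - <<'E'
import cv2,numpy as np
a=cv2.imread("pics/top0.png")[125:290,235:365]; b=cv2.imread("pics/side0.png")[100:260,210:390]
a=cv2.resize(a,None,fx=3.6,fy=3.6,interpolation=cv2.INTER_CUBIC)[:,:468]
c=cv2.resize(cv2.imread("pics/top0.png")[245:285,300:360],(320,213),interpolation=cv2.INTER_CUBIC)
d=cv2.resize(cv2.imread("pics/side0.png")[200:256,220:284],(320,280),interpolation=cv2.INTER_CUBIC)
o=np.zeros((594,800,3),np.uint8);o[:a.shape[0],:468]=a;o[:213,474:794]=c;o[220:500,474:794]=d
cv2.imwrite("pics/z.png",o)
E
```

```text
(no output)
```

View pics/z.png

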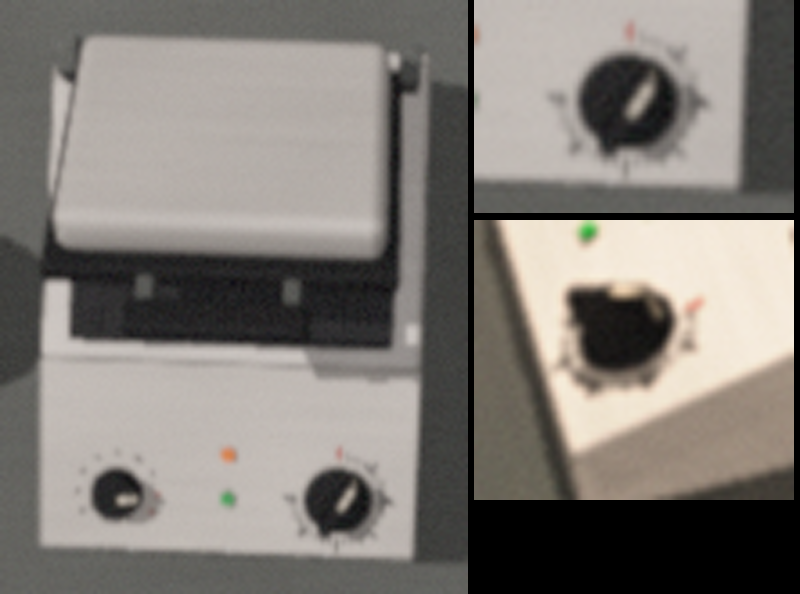

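The pointer reads about 3.5 min. The panel's front corners, the ridge and the tick ring are clear in both views. Next I fit the grill pose from them.

```bash
cat > h.py <<'E'
import numpy as np, cv2
from scipy.spatial.transform import Rotation as R
def proj(s,P):
    T=np.linalg.inv(s["pose"]); K=np.array([[s["fx"],0,s["cx"]],[0,s["fy"],s["cy"]],[0,0,1.]])
    return cv2.projectPoints(np.atleast_2d(P).astype(float),cv2.Rodrigues(T[:3,:3])[0],T[:3,3],K,np.array(s["dist"],float))[0][:,0]
def g2w(g,P): # g = x,y,yaw
    return np.atleast_2d(P)@R.from_euler('z',g[2]).as_matrix().T+[g[0],g[1],0]
E
python3 - <<'E'
from cell import *
from h import *
from scipy.optimize import least_squares
S={c:cams.snapshot(c) for c in("top","side")}
tp=np.array([[-.245,.145,.066],[-.245,-.145,.066],[-.1,.145,.105],[-.1,-.145,.105],[-.199,-.085,.078]])
tq=np.array([[245.6,276.4],[350,280],[246.1,223.6],[351.7,229.2],[329,263.8]])
sp=np.array([[-.245,-.145,.066],[-.199,-.085,.078]]);sq=np.array([[240.2,247.4],[251,223]])
f=lambda g,k:np.r_[(proj(S["top"],g2w(g,tp))-tq).ravel()*("t" in k),(proj(S["side"],g2w(g,sp))-sq).ravel()*("s" in k)]
for k in("ts","t"):
    o=least_squares(f,[.65,.06,0],args=(k,),loss="soft_l1"); print(k,o.x,np.round(f(o.x,"ts"),1))
    if k=="ts": g=o.x
np.save("g.npy",g)
c=g2w(g,tp[4])[0];print("timer axis",c)
for p in([.68,.06,.252],[.661,.01,.251],[.455,-.008,.094],[.461,.158,.1],[.629,-.152,.137],[.624,-.175,.085]):
    print(np.round(g2w([0,0,-g[2]],np.array(p)-[g[0],g[1],0])[0],3))
for th in np.arange(.5,.91,.1):
    lx,lz=-.239,.008; P=[[.12+lx*np.cos(th)+lz*np.sin(th),y,.135-lx*np.sin(th)+lz*np.cos(th)] for y in(-.0625,0,.0625)]
    print(round(th,2),np.round(P[1],3),np.round(proj(S["top"],g2w(g,P))).tolist(),np.round(proj(S["side"],g2w(g,P))).tolist())
E
```

```text
ts [ 0.65621007  0.06368228 -0.0517039 ] [ 0.4 -0.1 -0.1  0.2  0.   0.4  0.5 -1.4 -0.1 -0.8 -1.6 -0.5 -0.2 -0.1]
t [ 0.65528182  0.06300449 -0.05796765] [ 0.2 -0.1 -0.4  0.8  0.1  0.4  0.5 -0.7 -0.3 -0.3 -2.4 -0.5 -0.8 -0.1]
timer axis [ 0.45308313 -0.01091963  0.078     ]
[ 0.024 -0.002  0.252]
[ 0.008 -0.053  0.251]
[-0.197 -0.082  0.094]
[-0.2    0.084  0.1  ]
[-0.016 -0.217  0.137]
[-0.02  -0.24   0.085]
0.5 [-0.086  0.     0.257] [[321.0, 220.0], [295.0, 219.0], [270.0, 218.0]] [[287.0, 152.0], [280.0, 138.0], [273.0, 125.0]]
0.6 [-0.073  0.     0.277] [[321.0, 214.0], [295.0, 213.0], [269.0, 212.0]] [[292.0, 144.0], [284.0, 130.0], [277.0, 118.0]]
0.7 [-0.058  0.     0.295] [[321.0, 207.0], [295.0, 206.0], [268.0, 205.0]] [[297.0, 136.0], [290.0, 123.0], [283.0, 110.0]]
0.8 [-0.041  0.     0.312] [[321.0, 199.0], [295.0, 198.0], [268.0, 198.0]] [[304.0, 128.0], [296.0, 115.0], [289.0, 103.0]]
0.9 [-0.022  0.     0.327] [[322.0, 191.0], [294.0, 190.0], [267.0, 189.0]] [[311.0, 121.0], [303.0, 108.0], [295.0, 97.0]]
```

The fit residuals are about 1 px, and the timer axis agrees with the detector to 3 mm. From the handle position the lid angle is about 0.6. Now I check reachability for both jobs.

```bash
cat >> h.py <<'E'
g=np.load("g.npy")
def frame(z,y): # tool rot from grill-frame z axis and y axis hint -> world quat
    z=np.array(z,float);z/=np.linalg.norm(z);x=np.cross(y,z);x/=np.linalg.norm(x);y=np.cross(z,x)
    return (R.from_euler('z',g[2])*R.from_matrix(np.c_[x,y,z])).as_quat()
def lid(th,off=0.,tilt=1.,dx=0.,flip=1):
    lx,lz=-.239+dx,.008+off
    P=[.12+lx*np.cos(th)+lz*np.sin(th),0,.135-lx*np.sin(th)+lz*np.cos(th)]
    return g2w(g,P)[0],frame([-np.sin(th*tilt),0,-np.cos(th*tilt)],[0,flip,0])
N=np.array([-np.sin(np.radians(15)),0,np.cos(np.radians(15))])
def key(deg,h): # deg: pointer clockwise from up-slope; bar axis = tool x ; tool y across
    u=np.array([np.cos(np.radians(15)),0,np.sin(np.radians(15))])
    a=np.radians(deg); b=R.from_rotvec(-a*N).apply(u)      # bar direction
    P=np.array([-.199,-.085,.078])+N*h
    return g2w(g,P)[0],frame(-N,np.cross(-N,b))
E
python3 - <<'E'
from cell import *
from h import *
ik=lambda p:(lambda q:None if q is None else np.round(q,2).tolist())(kinematics.solve_ik(*p))
for fl in(1,-1):
  for t in(0,.5,1):
    print("lid",fl,t,ik(lid(.7,.05,t,flip=fl)),ik(lid(.35,0,t,flip=fl)),ik(lid(0,0,t,flip=fl)))
for d in range(-180,361,45): print(d,ik(key(d,.0123)))
E
```

```text
lid 1 0 [-0.5, 0.34, 0.45, 1.24, -0.14, 1.6, 1.44] [-0.57, 0.18, 0.41, 1.64, -0.07, 1.34, 1.38] [-0.57, 0.2, 0.4, 1.79, -0.08, 1.17, 1.38]
lid 1 0.5 [-0.33, 0.67, 0.42, 0.82, -0.29, 2.04, 1.49] [-0.5, 0.33, 0.41, 1.48, -0.15, 1.54, 1.44] [-0.57, 0.2, 0.4, 1.79, -0.08, 1.17, 1.38]
lid 1 1 None [-0.43, 0.48, 0.4, 1.32, -0.21, 1.73, 1.48] [-0.57, 0.2, 0.4, 1.79, -0.08, 1.17, 1.38]
lid -1 0 [-0.62, 0.36, 0.63, 1.24, -0.21, 1.6, -1.65] [-0.71, 0.19, 0.58, 1.65, -0.1, 1.34, -1.74] [-0.72, 0.21, 0.57, 1.8, -0.12, 1.17, -1.73]
lid -1 0.5 [-0.42, 0.7, 0.63, 0.83, -0.4, 2.06, -1.59] [-0.66, 0.36, 0.63, 1.49, -0.22, 1.54, -1.64] [-0.72, 0.21, 0.57, 1.8, -0.12, 1.17, -1.73]
lid -1 1 None [-0.59, 0.52, 0.65, 1.33, -0.31, 1.74, -1.58] [-0.72, 0.21, 0.57, 1.8, -0.12, 1.17, -1.73]
-180 [-0.75, -0.22, 0.6, 2.3, 0.25, 0.79, 1.21]
-135 [-0.75, -0.22, 0.59, 2.3, 0.25, 0.79, 0.43]
-90 [-0.73, -0.22, 0.57, 2.3, 0.24, 0.78, -0.35]
-45 [-0.69, -0.21, 0.54, 2.29, 0.23, 0.78, -1.13]
0 [-0.54, -0.18, 0.4, 2.29, 0.17, 0.77, -1.87]
45 [0.86, -0.15, -0.9, 2.23, -0.13, 0.74, -2.37]
90 [-1.27, -0.48, 1.01, 2.31, 0.62, 0.92, 2.49]
135 [-0.74, -0.22, 0.58, 2.3, 0.24, 0.79, 2.0]
180 [-0.75, -0.22, 0.6, 2.3, 0.25, 0.79, 1.21]
225 [-0.75, -0.22, 0.59, 2.3, 0.25, 0.79, 0.43]
270 [-0.73, -0.22, 0.57, 2.3, 0.24, 0.78, -0.35]
315 [-0.69, -0.21, 0.54, 2.29, 0.23, 0.78, -1.13]
360 [-0.54, -0.18, 0.4, 2.29, 0.17, 0.77, -1.87]
```

```bash
python3 - <<'E'
from cell import *
from h import *
eoat.close()
q=lid(.8,.07,.4)[1]
r.move_to([.42,.32,.42],q)
r.move_to(*lid(.82,.05,.4))
F=lambda:np.round(r.current_force(),1)
print(r.current_time(),F())
f0=F()
for th in np.r_[np.arange(.8,.1,-.05),np.arange(.1,.015,-.02)]:
    p,o=lid(th,0,.4); r.move_linear(p,(o),rate=.06)
    f=F()-f0; print(round(th,2),f)
    if np.linalg.norm(f)>20: print("STOP");break
print(r.current_time(),r.current_tcp_pos(),lid(th,0,.4)[0])
E
```

```text
Traceback (most recent call last):
cell.PlanningError: the arm cannot take that pose within its joint ranges
```

```bash
python3 - <<'E'
from cell import *
from h import *
for tilt in(.4,.3,.2,.1):
    print(tilt,[kinematics.solve_ik(*lid(t,o,tilt)) is not None for t,o in((.82,.05),(.82,.02),(.75,.02),(.75,.05),(.7,.02))])
s=cams.snapshot("top")
import cv2
cv2.imwrite("pics/lid1.png",cv2.resize(s["frame"][125:290,200:400,::-1],None,fx=3,fy=3))
E
```

```text
0.4 [False, True, True, True, True]
0.3 [True, True, True, True, True]
0.2 [True, True, True, True, True]
0.1 [True, True, True, True, True]
```

View pics/lid1.png

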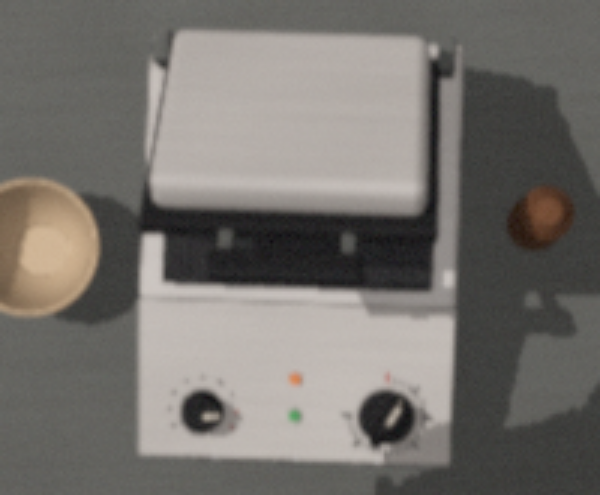

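The handle bar sits at about crop (207–362, 250–280), which is px rows 208–218, so θ ≈ 0.6. The arm is clear of it. I'll use a smaller tilt.

```bash
python3 - <<'E'
from cell import *
from h import *
r.move_to(*lid(.82,.05,.3))
F=lambda:np.array(r.current_force())
f0=F(); print(r.current_time(),f0)
for th in np.r_[np.arange(.8,.1,-.05),np.arange(.1,.015,-.02)]:
    p,o=lid(th,0,.3); r.move_linear(p,o,rate=.06)
    f=F()-f0; print(round(th,2),np.round(f,1))
    if np.linalg.norm(f)>20: print("STOP");break
print(r.current_time(),r.current_tcp_pos(),p)
E
```

```text
4.475 [-1.19458584 -0.08149276 -0.53115266]
0.8 [0.6 0.1 0.3]
0.75 [ 0.9 -0.9  0.6]
0.7 [0.7 0.5 0.9]
0.65 [1.5 0.2 0.1]
0.6 [1.4 0.  0.6]
0.55 [1.7 0.1 1.1]
0.5 [1.6 0.7 0.1]
0.45 [ 1.7 -0.4  0. ]
0.4 [ 1.1 -0.2  0.3]
0.35 [2.1 0.2 1. ]
0.3 [0.4 0.3 0.6]
0.25 [ 0.4 -0.5  0.2]
0.2 [2.1 0.5 0.8]
0.15 [ 0.5 -0.5  0.8]
0.1 [ 1.1 -0.7 -0.2]
0.08 [2.1 0.5 0.7]
0.06 [ 1.4 -0.3  1. ]
0.04 [1.2 0.7 1.7]
0.02 [ 1.7 -0.6  1.4]
11.4417 [0.53731999 0.06980314 0.1475104 ] [0.5375766  0.06982157 0.14777808]
```

```bash
python3 - <<'E'
from cell import *
from h import *
s=cams.snapshot("side")
cv2.imwrite("pics/lid2.png",cv2.resize(s["frame"][60:280,180:420,::-1],None,fx=2.7,fy=2.7))
E
```

```text
(no output)
```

View pics/lid2.png

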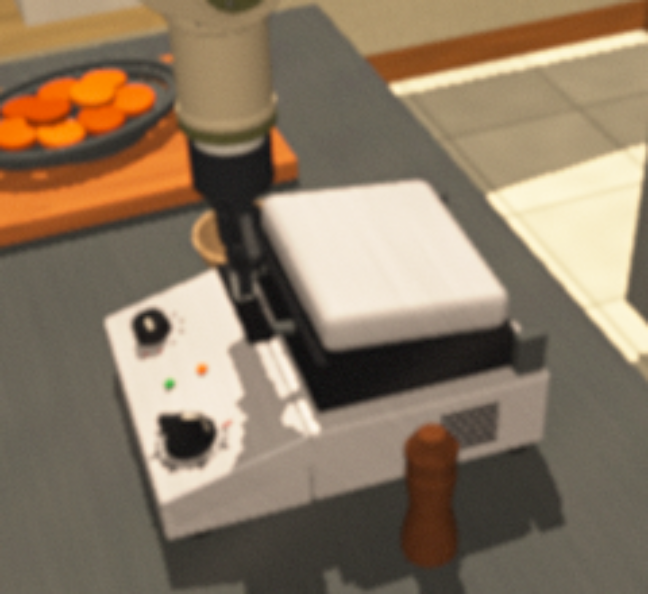

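The lid is nearly down, with the fingertips on the handle around crop (245,290). I keep going in small steps until the force shows the end stop.

```bash
python3 - <<'E'
from cell import *
from h import *
F=lambda:np.mean([r.current_force() for _ in range(3)],axis=0)
p,o=lid(.02,0,.3); f0=F()
for i in range(16):
    p=p-[0,0,.0012]; r.move_linear(p,o,rate=.02); r.pause(.1)
    f=F(); print(round(r.current_tcp_pos()[2],4),np.round(f-f0,1))
    if f[2]-f0[2]>14: break
print(np.round(lid(0)[0],4),r.current_time())
E
```

```text
0.1466 [ 0.9  0.5 -1.1]
0.1453 [ 0.   0.9 -0.2]
0.1441 [ 0.6  0.3 -1.5]
0.1429 [ 1.5 -0.3 -0.8]
0.1417 [ 0.7  0.6 -1.3]
0.1405 [ 0.7  0.1 -0.7]
0.1393 [ 0.7  0.7 -0.5]
0.1381 [ 2.   0.5 -0.7]
0.1369 [ 0.9  1.3 -1.6]
0.1357 [ 0.8  0.8 -2.2]
0.1345 [ 1.1  0.4 -0.9]
0.1333 [ 0.6 -0.2 -0.6]
0.1321 [ 0.9  0.8 -0.5]
0.1309 [ 1.   0.1 -1.4]
0.1297 [ 1.1  0.7 -1. ]
0.1285 [ 0.3  0.2 -0.7]
[0.5374 0.0698 0.143 ] 17.0917
```

```bash
python3 - <<'E'
from cell import *
from h import *
s=cams.snapshot("side")
a=s["frame"].copy()
im=cv2.resize(a[110:230,230:390,::-1],None,fx=5,fy=5,interpolation=cv2.INTER_CUBIC)
for th,c in((0,(0,255,0)),(.1,(255,255,0)),(.2,(0,0,255))):
    def L(x,y,z): return g2w(g,[.12+x*np.cos(th)+z*np.sin(th),y,.135-x*np.sin(th)+z*np.cos(th)])[0]
    for P in(L(-.239,-.0625,.008),L(-.239,.0625,.008),L(-.205,-.125,.049),L(-.205,.125,.049),L(0,-.125,.049)):
        u=(proj(s,P)[0]-[230,110])*5; cv2.circle(im,tuple(int(v) for v in u),5,c,2)
cv2.imwrite("pics/lid3.png",im)
print([(np.round(d["location"],3),round(d["conf"],2)) for d in look_for("lid_handle","side")[:2]])
E
```

```text
[(array([0.647, 0.018, 0.184]), 0.63)]
```

View pics/lid3.png

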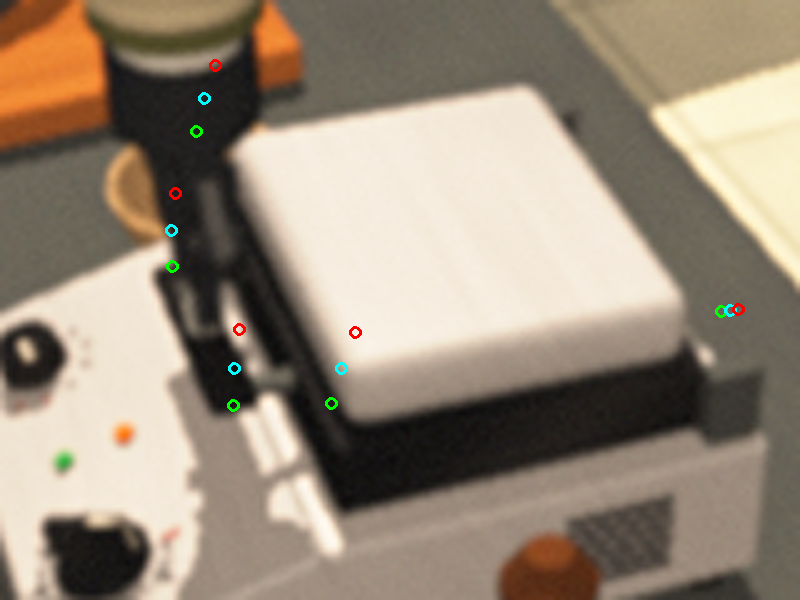

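The handle at crop (165–240, 275–410) coincides with the green θ=0 marks, so the lid looks down or nearly so. But the fingertips went below the face without resistance, so they slipped beside the bar. I'll lift off, measure, and re-press on the bar.

```bash
python3 - <<'E'
from cell import *
from h import *
s=cams.snapshot("side"); t=r.current_tcp_pos(); print("tcp crop px",(proj(s,t)[0]-[230,110])*5, g2w([0,0,-g[2]],np.array(t)-[g[0],g[1],0]))
p=np.array(t); f0=np.array(r.current_force())
for i in range(4):
    p=p+[0,0,.006]; r.move_linear(p,rate=.04); print(np.round(np.array(r.current_force())-f0,1))
r.move_linear(p+[0,0,.11],rate=.15)
s=cams.snapshot("side"); im=cv2.resize(s["frame"][110:230,230:390,::-1],None,fx=5,fy=5,interpolation=cv2.INTER_CUBIC)
for th,c in((0,(0,255,0)),(.05,(255,255,0)),(.1,(0,0,255))):
    def L(x,y,z): return g2w(g,[.12+x*np.cos(th)+z*np.sin(th),y,.135-x*np.sin(th)+z*np.cos(th)])[0]
    for a in(-.225,-.253):
      for b in (-.0625,.0625):
        u=(proj(s,L(a,b,.008))[0]-[230,110])*5; cv2.circle(im,tuple(int(v) for v in u),3,c,1)
cv2.imwrite("pics/lid4.png",im)
E
```

```text
tcp crop px [204.56938541 355.02385165] [[-1.18814113e-01 -1.65085004e-05  1.28533060e-01]]
[-1.  -0.1 -1.6]
[-0.1  0.3 -0.9]
[-0.8  1.5 -1.9]
[-0.1  0.3 -1.3]
```

View pics/lid4.png

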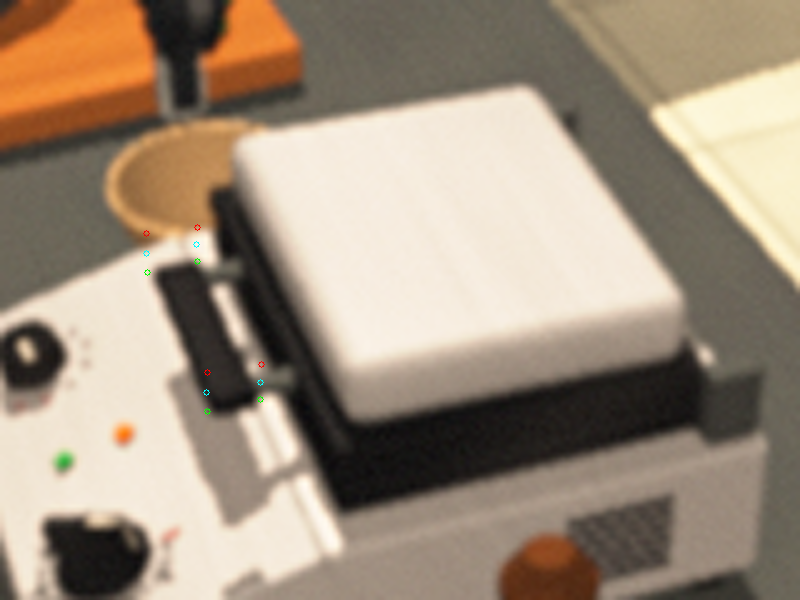

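The lid's handle now matches the θ=0 overlay closely. I'll check whether the fingers were really shut, then press again to confirm the end stop.

```bash
python3 - <<'E'
from cell import *
from h import *
print(r.current_gripper_width(),r.current_time())
s=cams.snapshot("top")
print([(np.round(d["location"],3),round(d["conf"],2)) for d in look_for("lid_handle","top")[:2]], lid(0)[0])
eoat.close(squeeze=60); print(r.current_gripper_width(),r.current_time())
p,o=lid(0,.02,.3); r.move_linear(p,o,rate=.15); r.pause(.2)
F=lambda:np.mean([r.current_force() for _ in range(3)],axis=0)
f0=F(); print(f0)
for i in range(18):
    p=p-[0,0,.0015]; r.move_linear(p,rate=.03); r.pause(.05)
    f=F()-f0
    if abs(f[2])>3 or i%4==0: print(round(r.current_tcp_pos()[2],4),np.round(f,1))
    if f[2]>12: break
print(r.current_gripper_width(),r.current_time())
E
```

```text
-0.0022992906761396766 19.375
[(array([0.684, 0.045, 0.18 ]), 0.88)] [0.53736909 0.06983231 0.143     ]
0.00017183490415201944 19.6917
[ 0.67397268 -0.14501591 -0.21762898]
0.1615 [-0.3  1.2  0.2]
0.1555 [-0.4  0.2 -0. ]
0.1494 [-0.5 -0.2  0.7]
0.1434 [-0.9 -0.1  0. ]
0.1374 [-1.2 -0.5  1.1]
0.000423769973146123 26.1083
```

```bash
python3 - <<'E'
from cell import *
from h import *
o=np.zeros((400,800,3),np.uint8)
for i,(c,(u,v,w,h)) in enumerate({"side":(250,140,80,80),"top":(255,180,80,80)}.items()):
    s=cams.snapshot(c); im=cv2.resize(s["frame"][v:v+h,u:u+w,::-1],None,fx=5,fy=5,interpolation=cv2.INTER_CUBIC)
    for P,col in((r.current_tcp_pos(),(0,0,255)),(lid(0)[0],(0,255,0))):
        q=(proj(s,P)[0]-[u,v])*5; cv2.circle(im,tuple(int(k) for k in q),4,col,1); print(c,q)
    o[:,400*i:400*i+400]=im
cv2.imwrite("pics/c.png",o); print(r.current_tcp_pos())
E
```

```text
side [103.10481278 194.14513241]
side [102.01587003 183.70839633]
top [215.40568949 263.75343416]
top [214.55962111 263.69072464]
[0.53739883 0.06982784 0.13604238]
```

View pics/c.png

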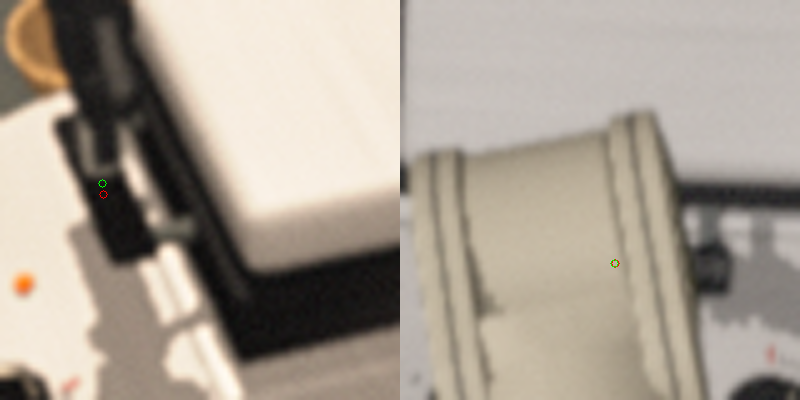

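The handle hasn't moved since the last press, and the grey fingertip ends about 14 mm above the projected TCP. I can't yet tell contact from slip, so I'll step down further with a force threshold and compare the side image before and after.

```bash
python3 - <<'E'
from cell import *
from h import *
s=cams.snapshot("side"); t=np.array(r.current_tcp_pos()); z0=s["frame"]
print("lid4 tcp proj",(proj(s,[t[0],t[1],.2625])[0]-[230,110])*5)
F=lambda:np.mean([r.current_force() for _ in range(3)],axis=0)
p=t.copy(); f0=F(); print(f0)
for i in range(16):
    p=p-[0,0,.0015]; r.move_linear(p,rate=.06)
    f=F()-f0
    if abs(f[2])>3 or i%3==0: print(round(r.current_tcp_pos()[2],4),np.round(f,1))
    if f[2]>12: break
s=cams.snapshot("side");print(np.abs(s["frame"][150:260,300:400].astype(int)-z0[150:260,300:400]).mean(), r.current_time(),r.current_force())
o=np.hstack([cv2.resize(a[130:210,245:325,::-1],None,fx=5,fy=5,interpolation=cv2.INTER_CUBIC) for a in(z0,s["frame"])])
cv2.imwrite("pics/d.png",o)
E
```

```text
lid4 tcp proj [182.41440351 143.5852801 ]
[-0.20516437 -0.49571643  0.18600333]
0.1344 [0.7 1.3 0.4]
0.1299 [ 0.2  1.7 -0.4]
0.1254 [-0.4  0.7  0.5]
0.1209 [-0.3 -0.3 -0.2]
0.1205 [-4.6 -0.3 10.8]
0.1204 [-11.5  -1.2  24.4]
3.2224242424242426 29.3083 [-10.35993114  -0.86849787  23.84666578]
```

View pics/d.png

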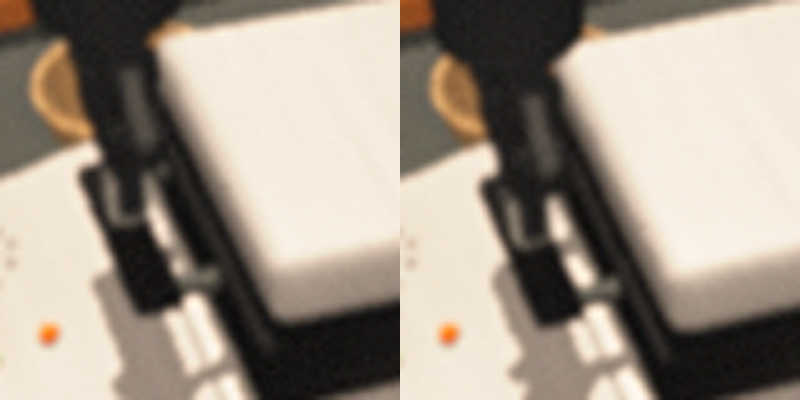

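Left versus right, the handle moved down about 13 px (≈9 mm) and then met a firm stop at 24 N, so the lid is fully down. The shut fingertips physically end about 20 mm short of the reported TCP; image and contact agree on this, and I'll allow for it at the key. Next is approaching the key and gripping.

```bash
python3 - <<'E'
from cell import *
from h import *
t=np.array(r.current_tcp_pos()); r.move_linear(t+[-.03,0,.11],rate=.25)
D=207; r.move_to(*key(D,.07)); eoat.gripper_open()
print(r.current_time(),np.round(r.current_joint_pos(),2),r.current_gripper_width(),np.round(r.current_force(),1))
for h in(.03,.01,-.003):
    r.move_linear(*key(D,h),rate=.08); f=np.array(r.current_force()); print(h,np.round(f,1))
    if np.linalg.norm(f)>10: break
eoat.close(squeeze=60)
print(r.current_time(),r.current_gripper_width()*85,r.current_finger_force(),np.round(r.current_force(),1),np.round(r.current_wrist_torque(),2),np.round(r.current_joint_pos(),2))
s=cams.snapshot("side"); cv2.imwrite("pics/k.png",cv2.resize(s["frame"][130:280,180:340,::-1],None,fx=4,fy=4,interpolation=cv2.INTER_CUBIC))
cv2.imwrite("pics/k_top.png",cams.snapshot("top")["frame"][:,:,::-1])
E
```

```text
31.3333 [-0.38 -0.28  0.22  2.24  0.14  0.92  0.82] 0.9979815158433083 [-0.9  0.3 -0.3]
0.03 [0.1 0.4 1. ]
0.01 [ 0.8  0.4 -0.2]
-0.003 [ 0.7 -0.5 -1.1]
33.3583 10.450348574455091 60.886123180389404 [-2.   5.8  3.9] [1.04 0.43 0.23] [-0.39 -0.13  0.26  2.29  0.12  0.72  0.85]
```

The width reads 10.5 mm at 60 N, so the 12 mm key is gripped. Now wind.

```bash
cat >> h.py <<'E'
def tz(r): 
    return float(np.dot(r.current_wrist_torque(),R.from_quat(r.current_tcp_rot()).as_matrix()[:,2]))
def ang(r): # tool x (bar) direction, deg clockwise from up-slope
    x=R.from_euler('z',-g[2]).as_matrix()@R.from_quat(r.current_tcp_rot()).as_matrix()[:,0]
    u=np.array([np.cos(np.radians(15)),0,np.sin(np.radians(15))]); w=np.cross(u,N)
    return np.degrees(np.arctan2(x@w,x@u))%360
E
python3 - <<'E'
from cell import *
from h import *
q=np.array(r.current_joint_pos()); print(ang(r),tz(r))
for j in np.linspace(q[6],-2.45,6)[1:]:
    q[6]=j; r.set_joints(q)
    print(round(r.current_time(),2),round(ang(r),1),round(tz(r),3),np.round(r.current_force(),1),round(r.current_gripper_width()*85,1))
E
```

```text
206.9617941335269 0.058436804769776224
34.13 244.8 0.056 [-6.5 -2.3  6.8] 10.6
34.81 282.6 0.036 [-14.   -1.9  13.5] 10.2
35.48 320.4 0.012 [-20.6   1.8  17.7] 10.5
36.16 358.2 0.039 [-22.    7.1  19.3] 10.3
36.83 35.9 0.008 [-18.8  11.9  15.5] 10.3
```

The key turned with the grip, with a side load up to about 29 N from slight off-centring. I'll regrasp a half turn back, 4 mm higher and shifted slightly to relieve it.

```bash
python3 - <<'E'
from cell import *
from h import *
a=ang(r)+180
eoat.gripper_open(); q=np.array(r.current_joint_pos()); print(np.round(r.current_force(),1),np.round(r.current_tcp_pos(),4),key(a,-.003)[0])
q[6]+=np.pi; r.set_joints(q)
p,o=key(a,.001); p=p+g2w([0,0,g[2]],[-.0015,.001,0])[0]
r.move_linear(p,o,rate=.05); eoat.close(squeeze=60)
print(round(r.current_time(),2),ang(r),tz(r),np.round(r.current_force(),1),r.current_gripper_width()*85)
q=np.array(r.current_joint_pos()); j0,a0=q[6],ang(r)
for t in [230,245,256,262]+list(np.arange(265,277,1.5)):
    q[6]=j0-np.radians(t-a0); r.set_joints(q)
    print(round(r.current_time(),2),round(ang(r),1),t,round(tz(r),3),np.round(r.current_force(),1),np.round(r.current_joint_torque()[6],2))
    if abs(tz(r))>.9 or np.linalg.norm(r.current_force())>45: break
E
```

```text
[0.1 1.3 0.3] [ 0.4543 -0.0099  0.0756] [ 0.45385855 -0.01095976  0.07510222]
41.12 215.89631263017722 -0.039895110810470064 [1.6 5.2 3.8] 10.157916495248516
41.48 229.8 230 0.056 [-1.5  2.2  2. ] -0.76
41.83 244.6 245 -0.012 [-1.9  2.6  4.3] -0.7
42.13 255.6 256 0.028 [-3.   2.2  4.2] -0.85
42.38 261.6 262 0.034 [-2.8  1.7  4.2] -0.55
42.63 264.6 265.0 0.041 [-4.9  2.7  4.4] -0.23
42.88 266.1 266.5 -0.008 [-4.7  1.9  4.6] -0.11
43.13 267.6 268.0 0.025 [-3.7  2.7  5.8] -0.11
43.38 269.1 269.5 -0.007 [-5.3  3.   5.6] -0.11
43.63 270.6 271.0 -0.261 [-3.5  2.4  6.6] -0.37
43.88 272.0 272.5 -0.865 [-3.8  2.6  6.7] -0.98
44.13 273.4 274.0 -1.206 [-4.3  1.5  5.9] -1.35
```

The stop shows clearly at 270°, with torque rising to 1.2 Nm. Now turn back to 180°, release, lift and check.

```bash
python3 - <<'E'
from cell import *
from h import *
q=np.array(r.current_joint_pos())
for t in (225,190,180):
    q[6]=np.array(r.current_joint_pos())[6]+np.radians(ang(r)-t); r.set_joints(q)
    print(round(r.current_time(),2),round(ang(r),2),round(tz(r),3),np.round(r.current_force(),1))
d=ang(r)-180; q[6]+=np.radians(d); r.set_joints(q); r.pause(.3); print(ang(r),tz(r))
eoat.gripper_open(); p,_=key(180,.1); r.move_linear(p,rate=.15)
r.move_to([.42,.33,.35],r.current_tcp_rot()); print(r.current_time(),np.round(r.current_force(),1))
o=np.zeros((600,800,3),np.uint8)
s=cams.snapshot("top");f=s["frame"][:,:,::-1];cv2.imwrite("pics/ftop.png",f)
o[:300,:400]=cv2.resize(f[240:285,300:360],(400,300),interpolation=cv2.INTER_CUBIC)
o[300:,:400]=cv2.resize(f[130:285,220:427],(400,300),interpolation=cv2.INTER_CUBIC)
s=cams.snapshot("side");f=s["frame"][:,:,::-1]
o[:300,400:]=cv2.resize(f[200:248,220:284],(400,300),interpolation=cv2.INTER_CUBIC)
o[300:,400:]=cv2.resize(f[100:280,200:440],(400,300),interpolation=cv2.INTER_CUBIC)
cv2.imwrite("pics/final.png",o)
E
```

```text
44.97 224.94 -0.137 [-0.3  1.5  1.8]
45.6 190.16 -0.12 [ 2.3  2.3 -0.7]
45.89 180.31 -0.151 [ 3.1  3.7 -1. ]
180.05415468485612 -0.0007299117948001144
49.3917 [-0.5 -0.4  0.1]
```

View pics/final.png

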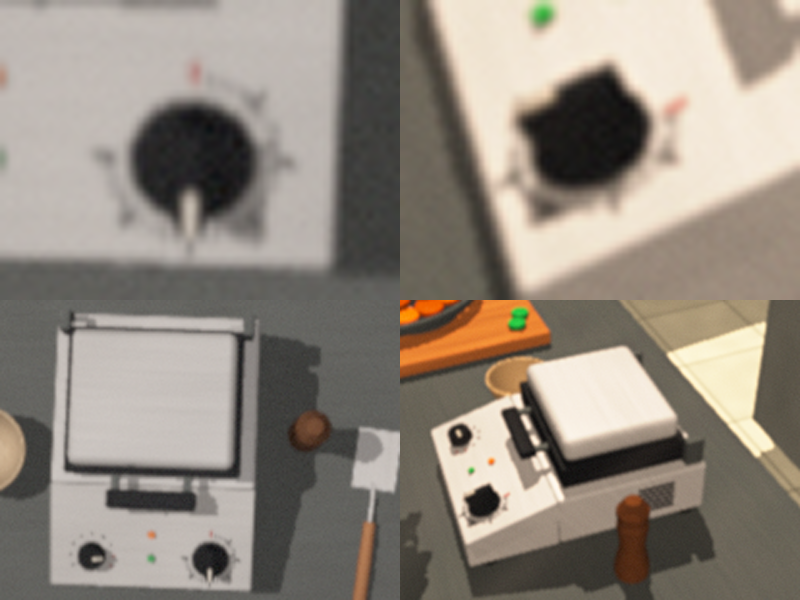

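In the final picture the pointer is straight down at the 20 tick (top-left pane, 190,240). The lid is flat (bottom-left pane), and the thermostat, bowl, mill and spatula are unmoved.

```bash
python3 -c "
from cell import *
print(hand_in(), r.current_time())"
```

```text
the job is handed in; nothing more can be done
the job is handed in; nothing more can be done
```

The job is handed in at about 49 s of the 72 s allowed: the lid is down against its stop, and the timer was wound to its stop at 30 and turned back to 20 (180°). The thermostat, bowl, mill and spatula look untouched in the final picture.

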